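# Close the bearing case and hold it in the reader's corner

## Task

A bearing cup has come back in its hinged aluminium case, which lies half open on the counter. First close the case fully, so that its two halves meet edge to edge, then slide it over the counter into the corner of the tag reader: its front edge (opposite the hinge) flush against the long stop and its left end flush against the short stop. Finish while holding it there: the gripper keeps pressing the closed case firmly against both stops, lying flat on the counter, with the cup still inside; leave the other loose parts alone.

Things in the scene. Friction and masses are not known exactly. Their poses are not given: they have to be found in the camera images.
- case: Lower half of a loose aluminium case: 90 (x) x 110 (y) x 22 mm high, walls 4 mm, about 0.4 kg; it slides at 2 to 4 N, more if borne down on. Origin: centre of its underside, on the counter; z up. Hinge along its rear rim (x = -45, z = 22 mm); front edge = +x side, left end = +y side. The upper half is the same tray turned over: closed, the case is 44 mm high and its handle reaches 68 mm
- case_lid (a joint): Hinge angle of the case's upper half, rad: 0 = closed, halves edge to edge; grows as the front edge lifts and swings back. Starts between 0.7 and 1.25. Stiff hinge (friction 0.13 N m): the upper half (0.2 kg) stays at any angle and must be pushed fully shut; lifting the case by its handle would open it
- lid_hinge (a point): Middle of the hinge line; its axes turn with the upper half: x from the hinge to the front edge (90 mm), y along the hinge (equal to the case's y), z out of its outer face, which lies 22 mm from the hinge line
- lid_handle (a point): Centre of the black handle on the outer face of the upper half: a solid rib 18 mm thick (along the case's x), 60 mm long (along y), 24 mm high, 45 mm from the hinge, in the middle; 56 mm above the counter when closed. Axes as lid_hinge
- lid_front (a point): Middle of the front edge of the upper half's outer face, 90 mm from the hinge along the lid's x, 22 mm along its z
- bearing_cup: Bronze ring 48 mm across, 26 mm high, 0.18 kg, lying loose between four low rubber blocks in the middle of the case's lower half; origin at the centre of its underside
- corner: Tag reader's corner, fixed to the counter. Origin: where the two stop faces meet, at counter height. The stops bound the space at -x and -y of the origin: the seated case has its centre at x = -45, y = -55 mm in this frame and its axes along this frame's axes. A grey reader box 30 mm high stands behind the long stop
- stop_long: Long steel stop, fixed: bar 12 mm thick, 34 mm high, its face in the corner's plane x = 0, looking to -x, from y = +12 to -130 mm. Origin and axes as corner; unpadded steel: a case pressed on it drags along it (friction about 0.6)
- stop_short: Short steel stop, fixed: bar 12 mm thick, 34 mm high, its face in the corner's plane y = 0, looking to -y, from x = 0 to -100 mm. Origin and axes as corner
- tappet: Bystander: black iron tappet standing on its 34 mm foot, 55 mm high; origin at its underside
- washers: Bystander: stack of copper washers 34 mm across, 16 mm high; origin at its underside
- thermo_bulb: Bystander: brass thermostat bulb standing on its 30 mm flange, 50 mm high; origin at its underside
Mind the look-alikes: they are no part of the job. What is shaped like the bearing_cup but purple is not meant.

How it is judged:
By the outcome, as a careful person would: the job done as asked, in the order asked, and still so for the second after the job is handed in, while the arm keeps its last pose, push and grip.
It also fails if it takes over 72 s, if anything falls off the work surface, if the arm or the gripper's body presses on something with over 40 N, if the wrist force passes 120 N, or if a joint passes its speed limit or range.

## Robot

A 7-joint arm with a two-finger parallel gripper is mounted at the origin on the work surface. World frame = base frame: x ahead of the robot, y to its left, z up, the work surface at z = 0. Lengths are in m, angles in rad, forces in N, time in s.
With the tool pointing down it reaches from about 0.4 to 0.75 m from the base axis. Payload 19.5 kg.
Tool frame: the origin (TCP) lies on the front face of the gripper's body, between the roots of the fingers; the fingertips stand 73 mm ahead of it and the grasp point (between the pads) lies 54 mm ahead of it; x points along the fingers, y is the direction in which the jaws open and shut, and the axes are right-handed (so a half turn about x gives the same grasp; the last joint's range is limited). The gripper opens to 85 mm and grips with 20 to 120 N. Pads are 22 mm wide; open, the fingers measure 114 mm over their backs; the gripper's body (76 mm by 85 mm) begins 54 mm behind the grasp point. The pads swing forward as they close: fully open they stand 13 mm farther back than shut.
Start: joints at [1.195, 0.707, -0.028, 1.485, 0.022, 0.951, -0.075], TCP at [0.188, -0.543, 0.304] pointing down, gripper open.
Joint ranges: [-2.71, 2.71], [-0.32, 2.16], [-1.57, 1.52], [0, 2.45], [-1.46, 4.6], [0, 2.02], [-2.83, 2.83]. Speed limits (rad/s): [1.89, 1.89, 2.57, 2.57, 3.01, 3.01, 3.01].

## Interface

Orientations are given as a rotation vector (axis times angle).
In Python, from station import readout, viewer, order gives the robot as it stands.
- The arm moves only by the shell command python3 -m jog 'ROWS'. ROWS is JSON, a list of rows, each an object with "linear": the shift along the tool's x, y, z in m, a list of three; "angular": the turn, a rotation vector about the tool's x, y, z in rad, a list of three; "gripper": the finger opening in m, from 0 to 0.0854. A call has 1 to 12 rows; each row shifts and turns the commanded pose from where the row before left it, along the tool's axes as they then stand; what a row does not reach is not made up. A row lasts 1/8 s, in which the tool goes at most 62.5 mm and 10.7 degrees, less where a joint would pass 70% of its speed; a pose out of reach is approached as far as the arm can. A call with a gripper value outside its range is refused whole. The fingers move at their own pace and stop on an object; the grip force is fixed at half the most. Time passes only in rows, so rows that do not move let the fingers close. It gives the time, the measured TCP pose, the force and the opening at its end, in the units of the state.
- readout.get_state(): the state, without advancing time (a new reading comes with each control period).
- viewer.capture(name): name is "scene" or "side" or "wrist"; returns a dict with "frame" (480x640x3 uint8, red, green, blue), "fovy" (degrees; the focal length in pixels is half the picture's height over the tangent of half this angle, whatever the lens; pixels are square), "cx", "cy" (the principal point, pixels), "pose" (4x4, takes a point from camera to world coordinates). Camera axes: x right, y up, looking along -z (the intrinsics and any distortion apply to the point x, -y, -z); pixel columns grow to the right and rows downward; lengths in m; the calibration is good to about 2 mm. A picture is of the moment at which its call begins. There is no depth.
- order.finish_job(): hands the job in, once; it reports no verdict.
The state is a dict: "t": time; "joint_pos": joint angles; "dq": joint speeds; "effort": joint torques, N m; "tool_pos": TCP position; "eef_rot": TCP orientation; "contact_force": force on the tool from outside, world axes, zero at the start; "ft_torque": the same for the moment, N m; "width": opening from 0.0 (shut) to 1.0 (fully open).
Only numpy, scipy, OpenCV 4.12 (cv2) and the standard library are available. Lean on these libraries where they do the work, as an engineer would, in place of code of your own. Each camera call takes 0.05 s, during which the arm holds its last target. There are 200 camera calls.

## Working session

There is one attempt and no reset: what is moved stays moved. The work goes in short steps, Python scripts to look and compute and a shell command to move; the robot and the scene stay as the last step left them, time stands still between calls to the robot, and variables do not carry over. Pictures are saved under pics/ and viewed, about 8 in all and at most 12, crops included, and the job is handed in when it is done.

```bash
mkdir -p pics; ls; python3 - <<'E'
from station import readout, viewer
import cv2,numpy as np
s=readout.get_state()
print({k:np.round(v,3).tolist() for k,v in s.items()})
for n in("scene","side"):
    c=viewer.capture(n); print(n,c["fovy"],c["cx"],c["cy"],np.round(c["pose"],4).tolist(),[k for k in c])
    cv2.imwrite(f"pics/{n}0.png",c["frame"][:,:,::-1])
E
```

```text
pics
{'t': 0.0, 'joint_pos': [1.195, 0.707, -0.028, 1.485, 0.022, 0.951, -0.075], 'dq': [0.0, 0.001, 0.001, -0.002, -0.0, 0.001, 0.001], 'effort': [-0.001, -88.322, 1.235, -23.617, 0.017, 0.006, 0.0], 'tool_pos': [0.188, -0.543, 0.303], 'eef_rot': [2.041, 0.345, -2.041], 'contact_force': [-0.503, -0.023, 0.441], 'ft_torque': [0.041, -0.001, -0.02], 'width': 0.997}
scene 48.16477176241693 322.40074957450395 232.51358814220623 [[0.4097, -0.612, 0.6764, 1.2291], [0.912, 0.2891, -0.2909, -0.2427], [-0.0175, 0.7361, 0.6766, 0.7279], [0.0, 0.0, 0.0, 1.0]] ['frame', 'fovy', 'cx', 'cy', 'pose']
side 57.43832478765375 322.22096092532104 241.7613726348853 [[-0.9158, 0.2791, -0.2888, 0.3139], [-0.4014, -0.6609, 0.6342, 0.5988], [-0.0139, 0.6967, 0.7172, 0.7189], [0.0, 0.0, 0.0, 1.0]] ['frame', 'fovy', 'cx', 'cy', 'pose']
```

View pics/scene0.png

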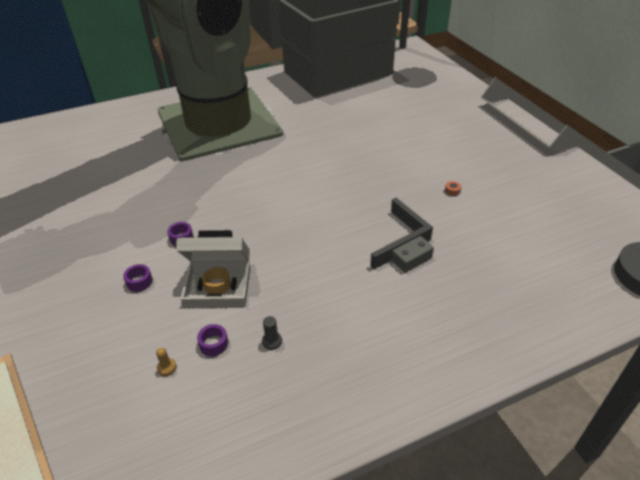

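View pics/side0.png

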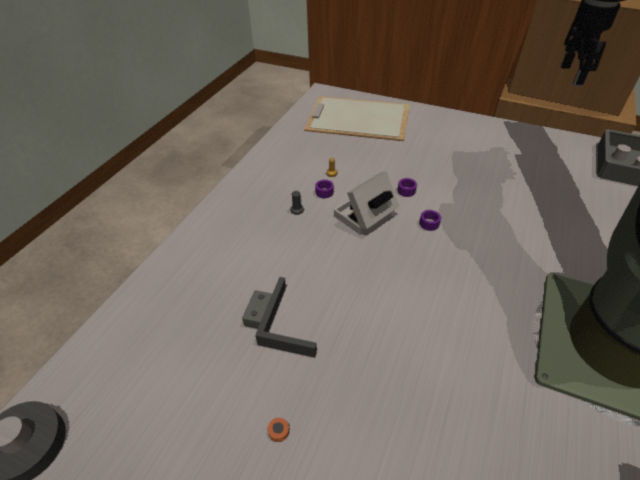

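The scene picture shows the case (lid half open, handle facing the robot) at about (215,270), with the bronze cup in it at (216,280). The purple rings at (180,232), (137,277) and (212,340) are look-alikes. The corner is near (430,230), the tappet (271,333), the bulb (165,362) and the washers (453,188). The side picture shows the case at (367,203) and the corner at (262,335). I'll confirm both in one enlarged mosaic.

```bash
cat > h.py <<'E'
import cv2,numpy as np
from station import readout,viewer
def K(c):
    f=240/np.tan(np.radians(c["fovy"])/2); return np.array([[f,0,c["cx"]],[0,f,c["cy"]],[0,0,1]])
def proj(c,P):
    T=np.linalg.inv(c["pose"]); q=(np.atleast_2d(P)@T[:3,:3].T+T[:3,3])*[1,-1,-1]
    u=q@K(c).T; return u[:,:2]/u[:,2:]
def ground(c,uv,z=0.):
    uv=np.atleast_2d(uv); d=np.c_[uv,np.ones(len(uv))]@np.linalg.inv(K(c)).T*[1,-1,-1]@c["pose"][:3,:3].T
    o=c["pose"][:3,3]; return o+d*((z-o[2])/d[:,2])[:,None]
def crop(c,u,v,w,h,s): 
    return cv2.resize(c["frame"][v:v+h,u:u+w,::-1],None,fx=s,fy=s,interpolation=cv2.INTER_CUBIC)
def state():
    s=readout.get_state(); return {k:np.round(s[k],3).tolist() for k in("t","tool_pos","eef_rot","contact_force","width","joint_pos")}
E
python3 - <<'E'
from h import *
a=viewer.capture("scene");b=viewer.capture("side")
im=np.vstack([np.hstack([crop(a,165,225,100,75,4),crop(a,350,190,100,75,4)]),np.hstack([crop(b,320,165,100,75,4),crop(b,230,275,100,75,4)])])
cv2.imwrite("pics/m1.png",im)
E
```

```text
(no output)
```

View pics/m1.png

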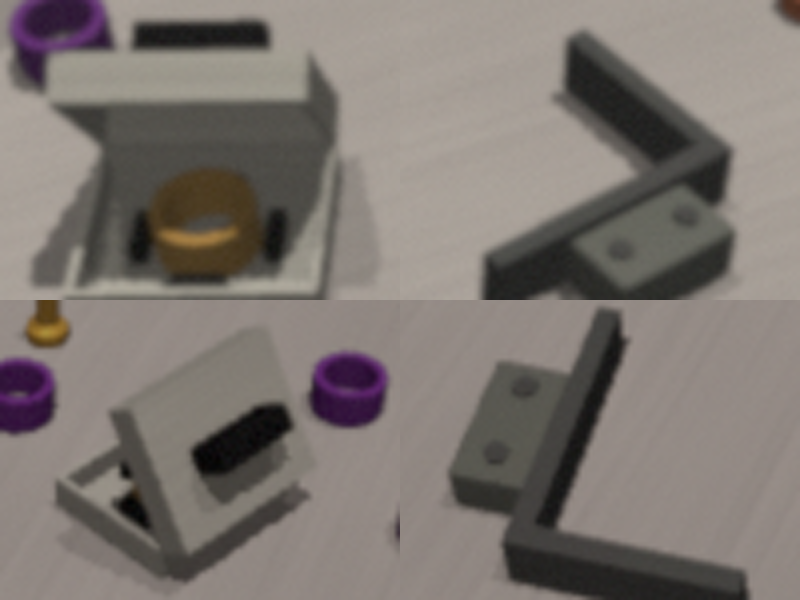

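The case and corner are plain in both views: the bronze ring in the case is the cup, and the purple ones stay outside it. I'll fit both poses from these corners.

```bash
cat > fit.py <<'E'
from h import *
from scipy.optimize import least_squares
def lidpts(P,p):  # lid frame->world; p=x,y,yaw,th
    P=np.atleast_2d(P).astype(float);c,s=np.cos(p[3]),np.sin(p[3])
    return casepts(np.c_[-.045+P[:,0]*c-P[:,2]*s,P[:,1],.022+P[:,0]*s+P[:,2]*c],p)
def casepts(P,p):
    P=np.atleast_2d(P).astype(float);c,s=np.cos(p[2]),np.sin(p[2])
    return np.c_[p[0]+c*P[:,0]-s*P[:,1],p[1]+s*P[:,0]+c*P[:,1],P[:,2]]
E
python3 - <<'E'
from fit import *
a=viewer.capture("scene");b=viewer.capture("side")
A=lambda l,u,v,y0=0:np.array(l)/4.+[u,v-y0/4]-.375
m=1e-3
L=np.array([[90,-55,22],[90,55,22],[90,-55,0],[90,55,0]])*m
LA=A([[50,55],[308,52],[48,100],[308,100]],165,225)
CA=A([[65,290],[327,290]],165,225); C1=np.array([[45,-55,22],[45,55,22]])*m
LS=np.array([[90,55,22],[90,-55,22],[90,55,0]])*m
LB=A([[128,408],[264,328],[112,412]],320,165,300)
C2=np.array([[45,55,22],[45,55,0]])*m; CB=A([[57,482],[60,508]],320,165,300)
r=lambda p:np.r_[proj(a,lidpts(L,p))-LA,proj(a,casepts(C1,p))-CA,proj(b,lidpts(LS,p))-LB,proj(b,casepts(C2,p))-CB].ravel()
s=least_squares(r,[.6,-.3,0,1.],loss="soft_l1");print("case",s.x.round(4),r(s.x).round(1).reshape(-1,2).tolist());p=s.x
Q=np.array([[12,-130,34],[12,12,34],[-100,12,34],[-100,0,34]])*m;QA=A([[489,262],[731,152],[588,30],[568,40]],350,190)
R=np.array([[12,12,34],[0,0,34],[0,-130,34],[12,-130,34],[-100,0,34]])*m;RB=A([[506,545],[548,530],[622,315],[600,311],[745,572]],230,275,300)
r2=lambda p:np.r_[proj(a,casepts(Q,p))-QA,proj(b,casepts(R,p))-RB].ravel()
s=least_squares(r2,[.65,.1,0],loss="soft_l1");q=s.x;print("corner",q.round(4),r2(q).round(1).reshape(-1,2).tolist())
np.save("pq.npy",np.r_[p,q])
print("seat centre",casepts([[-.045,-.055,0]],q).round(4))
for n,uv in dict(tappet=(271,345),bulb=(166,370),wash=(453,190),p1=(180,238),p2=(137,284),p3=(212,348)).items(): print(n,ground(a,uv).round(3)[0,:2])
import h
out=[]
for c,u0,v0,u1,v1 in((a,165,225,350,190),(b,320,165,230,275)):
    big=cv2.resize(c["frame"][:,:,::-1],None,fx=4,fy=4,interpolation=cv2.INTER_CUBIC)
    def dr(P,cl):
        cv2.polylines(big,[np.round((proj(c,P)+.5)*4).astype(int)],True,cl,1)
    sq=lambda x0,x1,y0,y1,z:np.array([[x0,y0,z],[x1,y0,z],[x1,y1,z],[x0,y1,z]])*m
    for z in(0,22):dr(casepts(sq(-45,45,-55,55,z),p),(0,0,255));dr(lidpts(sq(0,90,-55,55,z),p),(0,255,0))
    dr(lidpts(sq(36,54,-30,30,46),p),(255,255,0))
    for z in(0,34):dr(casepts(sq(0,12,-130,12,z),q),(0,0,255));dr(casepts(sq(-100,0,0,12,z),q),(0,255,0))
    out.append(np.hstack([big[v*4:v*4+300,u*4:u*4+400] for u,v in((u0,v0),(u1,v1))]))
cv2.imwrite("pics/m2.png",np.vstack(out))
E
```

```text
case [ 0.5493 -0.1594 -0.4116  0.9599] [[-0.0, -0.4], [0.2, -0.9], [-0.0, 1.1], [0.0, -0.2], [0.1, -0.4], [-1.9, -1.7], [0.2, 0.5], [-0.2, -0.6], [-1.8, 0.2], [-0.1, -0.8], [-0.9, -0.5]]
corner [ 0.4328  0.1738 -0.0047] [[-173.3, -48.6], [-171.0, -39.5], [-158.0, -36.9], [-157.9, -38.1], [-3.2, -1.3], [-5.2, -0.5], [-1.0, 2.0], [-1.2, 1.2], [-0.7, 8.6]]
seat centre [[0.3876 0.119  0.    ]]
tappet [ 0.713 -0.117]
bulb [ 0.688 -0.284]
wash [0.498 0.383]
p1 [ 0.395 -0.193]
p2 [ 0.483 -0.294]
p3 [ 0.678 -0.207]
```

View pics/m2.png

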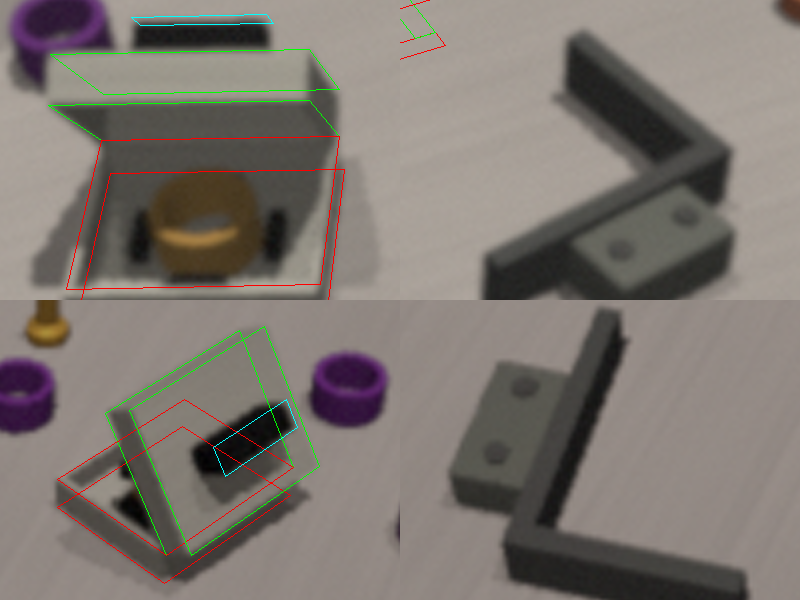

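The case fit matches the picture. The corner fit fell into a wrong minimum, so I'll redo it from a ground-based start and work out the approach.

```bash
cat > plan.py <<'E'
from fit import *
from scipy.spatial.transform import Rotation as Ro, Slerp
import json
def down(psi):
    c,s=np.cos(psi),np.sin(psi); return Ro.from_matrix(np.array([[0,0,-1],[c,s,0],[s,-c,0]]).T)
def rows(wps,g,start=None):
    """wps: list of (pos,Rot,nrows)"""
    s=readout.get_state(); p,R=(np.array(s["tool_pos"]),Ro.from_rotvec(s["eef_rot"])) if start is None else start
    for q,S,n in wps:
        d=(R.inv()*S).as_rotvec(); p0,R0=p,R
        for i in range(n):
            pn=p0+(np.array(q)-p0)*(i+1)/n; Rn=R0*Ro.from_rotvec(d*(i+1)/n)
            l=R.inv().apply(pn-p); a=(R.inv()*Rn).as_rotvec(); p,R=pn,Rn
            print(json.dumps({"linear":[round(float(v),3)+0 for v in l],"angular":[round(float(v),3)+0 for v in a],"gripper":g})+",")
E
python3 - <<'E'
from plan import *
a=viewer.capture("scene");b=viewer.capture("side")
A=lambda l,u,v,y0=0:np.array(l)/4.+[u,v-y0/4]-.375
m=1e-3;pq=np.load("pq.npy")
Q=np.array([[12,-130,34],[12,12,34],[-100,12,34],[-100,0,34]])*m;QA=A([[489,262],[731,152],[588,30],[568,40]],350,190)
R=np.array([[12,12,34],[0,0,34],[0,-130,34],[12,-130,34],[-100,0,34]])*m;RB=A([[506,545],[548,530],[622,315],[600,311],[745,572]],230,275,300)
r2=lambda p:np.r_[proj(a,casepts(Q,p))-QA,proj(b,casepts(R,p))-RB].ravel()
g=ground(a,QA[1:2],.034)[0]; e=ground(a,QA[0:1],.034)[0]
s=least_squares(r2,[g[0],g[1],np.arctan2(*(g-e)[[1,0]])-np.pi/2]);q=s.x
print("corner",q.round(4),r2(q).round(1).reshape(-1,2).tolist())
np.save("pq.npy",np.r_[pq[:4],q]);print("seat",casepts([[-.045,-.055,0]],q).round(4))
p=pq[:4];R0=Ro.from_rotvec(readout.get_state()["eef_rot"]);print(R0.as_matrix().round(2).tolist())
for k in(0,np.pi): print("turn",(R0.inv()*down(p[2]+k)).as_rotvec().round(3),(R0.inv()*down(q[2]+k)).as_rotvec().round(3))
c=min((0,np.pi),key=lambda k:(R0.inv()*down(p[2]+k)).magnitude());print(c)
X=lambda x,z:casepts([[x,0,z]],p)[0]
rows([(X(-.045,.25),down(p[2]+c),11)],0)
E
```

```text
corner [ 0.5267  0.2671 -0.3942] [[-119.8, -49.5], [-110.1, -24.2], [-82.8, -26.5], [-83.3, -28.8], [-73.6, 19.7], [-74.4, 23.6], [-40.8, 34.1], [-39.8, 31.4], [-83.3, 52.7]]
seat [[0.4641 0.2336 0.    ]]
[[-0.0, 0.33, -0.94], [0.0, -0.94, -0.33], [-1.0, -0.0, 0.0]]
turn [-0.825 -0.     0.   ] [-0.843 -0.     0.   ]
turn [2.316 0.    0.   ] [2.299 0.    0.   ]
0
{"linear": [0.005, -0.025, -0.039], "angular": [-0.075, 0.0, 0.0], "gripper": 0},
{"linear": [0.005, -0.022, -0.041], "angular": [-0.075, 0.0, 0.0], "gripper": 0},
{"linear": [0.005, -0.019, -0.043], "angular": [-0.075, 0.0, 0.0], "gripper": 0},
{"linear": [0.005, -0.016, -0.044], "angular": [-0.075, 0.0, 0.0], "gripper": 0},
{"linear": [0.005, -0.012, -0.045], "angular": [-0.075, 0.0, 0.0], "gripper": 0},
{"linear": [0.005, -0.009, -0.046], "angular": [-0.075, 0.0, 0.0], "gripper": 0},
{"linear": [0.005, -0.005, -0.046], "angular": [-0.075, 0.0, 0.0], "gripper": 0},
{"linear": [0.005, -0.002, -0.047], "angular": [-0.075, 0.0, 0.0], "gripper": 0},
{"linear": [0.005, 0.002, -0.047], "angular": [-0.075, 0.0, 0.0], "gripper": 0},
{"linear": [0.005, 0.005, -0.046], "angular": [-0.075, 0.0, 0.0], "gripper": 0},
{"linear": [0.005, 0.009, -0.046], "angular": [-0.075, 0.0, 0.0], "gripper": 0},
```

The corner pixels lacked the mosaic's 400 px offset. I'll fix that and start moving meanwhile.

```bash
python3 -m jog '[{"linear":[0.005,-0.025,-0.039],"angular":[-0.075,0,0],"gripper":0},{"linear":[0.005,-0.022,-0.041],"angular":[-0.075,0,0],"gripper":0},{"linear":[0.005,-0.019,-0.043],"angular":[-0.075,0,0],"gripper":0},{"linear":[0.005,-0.016,-0.044],"angular":[-0.075,0,0],"gripper":0},{"linear":[0.005,-0.012,-0.045],"angular":[-0.075,0,0],"gripper":0},{"linear":[0.005,-0.009,-0.046],"angular":[-0.075,0,0],"gripper":0},{"linear":[0.005,-0.005,-0.046],"angular":[-0.075,0,0],"gripper":0},{"linear":[0.005,-0.002,-0.047],"angular":[-0.075,0,0],"gripper":0},{"linear":[0.005,0.002,-0.047],"angular":[-0.075,0,0],"gripper":0},{"linear":[0.005,0.005,-0.046],"angular":[-0.075,0,0],"gripper":0},{"linear":[0.005,0.009,-0.046],"angular":[-0.075,0,0],"gripper":0},{"linear":[0,0,0],"angular":[0,0,0],"gripper":0}]'
python3 - <<'E'
from plan import *
a=viewer.capture("scene");b=viewer.capture("side")
A=lambda l,u,v,y0=0:np.array(l)/4.+[u,v-y0/4]-.375
m=1e-3;pq=np.load("pq.npy")
Q=np.array([[12,-130,34],[12,12,34],[-100,12,34],[-100,0,34]])*m;QA=A([[489,262],[731,152],[588,30],[568,40]],250,190)
R=np.array([[12,12,34],[0,0,34],[0,-130,34],[12,-130,34],[-100,0,34]])*m;RB=A([[506,545],[548,530],[622,315],[600,311],[745,572]],130,275,300)
r2=lambda p:np.r_[proj(a,casepts(Q,p))-QA,proj(b,casepts(R,p))-RB].ravel()
g=ground(a,QA[1:2],.034)[0]; e=ground(a,QA[0:1],.034)[0]
s=least_squares(r2,[g[0],g[1],np.arctan2(*(g-e)[[1,0]])-np.pi/2]);q=s.x
print("corner",q.round(4),r2(q).round(1).reshape(-1,2).tolist())
p=pq[:4];np.save("pq.npy",np.r_[p,q]);print("seat",casepts([[-.045,-.055,0]],q).round(4))
print(state())
X=lambda x,z:casepts([[x,0,z+.073]],p)[0]
D=down(p[2])
rows([(X(-.040,.105),D,3),(X(-.030,.094),D,2),(X(-.010,.082),D,3),(X(.008,.066),D,3)],0)
E
```

```text
t: 1.9
tool_pos: [0.5097, -0.1383, 0.2484]
eef_rot: [1.503, 0.99, -1.501]
contact_force: [0.0, -1.2, -0.2]
width: -0.005
corner [0.5974 0.2421 0.1549] [[1.6, -0.6], [0.1, -2.3], [-0.8, -1.8], [-0.4, -2.2], [-1.0, -1.1], [-3.0, -1.4], [0.7, -1.1], [0.5, -1.2], [0.6, -0.0]]
seat [[0.5614 0.1808 0.    ]]
{'t': 2.0, 'tool_pos': [0.508, -0.141, 0.249], 'eef_rot': [1.506, 0.985, -1.506], 'contact_force': [-0.155, -0.106, -0.148], 'width': 0.004, 'joint_pos': [0.299, 0.713, -0.163, 1.729, 0.163, 0.713, -0.36]}
{"linear": [0.024, 0.002, 0.0], "angular": [0.0, 0.0, 0.0], "gripper": 0},
{"linear": [0.024, 0.002, 0.0], "angular": [0.0, 0.0, 0.0], "gripper": 0},
{"linear": [0.024, 0.002, 0.0], "angular": [0.0, 0.0, 0.0], "gripper": 0},
{"linear": [0.006, 0.005, 0.0], "angular": [0.0, 0.0, 0.0], "gripper": 0},
{"linear": [0.006, 0.005, 0.0], "angular": [0.0, 0.0, 0.0], "gripper": 0},
{"linear": [0.004, 0.007, 0.0], "angular": [0.0, 0.0, 0.0], "gripper": 0},
{"linear": [0.004, 0.007, 0.0], "angular": [0.0, 0.0, 0.0], "gripper": 0},
{"linear": [0.004, 0.007, 0.0], "angular": [0.0, 0.0, 0.0], "gripper": 0},
{"linear": [0.005, 0.006, 0.0], "angular": [0.0, 0.0, 0.0], "gripper": 0},
{"linear": [0.005, 0.006, 0.0], "angular": [0.0, 0.0, 0.0], "gripper": 0},
{"linear": [0.005, 0.006, 0.0], "angular": [0.0, 0.0, 0.0], "gripper": 0},
```

Corner fit is now good to a few mm. I'll push on the lid nearer its front edge than planned, so that the fingers clear the handle. First down to the lid and the first part of the closing arc.

```bash
python3 -m jog '[{"linear":[0.022,0.002,0],"angular":[0,0,0],"gripper":0},{"linear":[0.022,0.002,0],"angular":[0,0,0],"gripper":0},{"linear":[0.022,0.003,0],"angular":[0,0,0],"gripper":0},{"linear":[0.007,0.008,0],"angular":[0,0,0],"gripper":0},{"linear":[0.004,0.007,0],"angular":[0,0,0],"gripper":0},{"linear":[0.004,0.007,0],"angular":[0,0,0],"gripper":0},{"linear":[0.004,0.007,0],"angular":[0,0,0],"gripper":0},{"linear":[0.004,0.006,0],"angular":[0,0,0],"gripper":0},{"linear":[0,0,0],"angular":[0,0,0],"gripper":0}]'
python3 - <<'E'
from plan import *
p=np.load("pq.npy")[:4]
s=state();t=np.array(s["tool_pos"])-[p[0],p[1],.073];print(s,"tip in case frame",(np.cos(p[2])*t[0]+np.sin(p[2])*t[1]).round(4),(-np.sin(p[2])*t[0]+np.cos(p[2])*t[1]).round(4),t[2].round(4))
a=viewer.capture("scene");b=viewer.capture("side")
cv2.imwrite("pics/m3.png",np.hstack([crop(a,150,200,133,160,3),crop(b,300,130,133,160,3)]))
E
```

```text
t: 3.12
tool_pos: [0.5469, -0.1582, 0.1596]
eef_rot: [1.506, 0.986, -1.506]
contact_force: [-0.8, 0.4, 0.1]
width: 0.001
{'t': 3.125, 'tool_pos': [0.547, -0.158, 0.16], 'eef_rot': [1.506, 0.986, -1.506], 'contact_force': [-0.793, 0.419, 0.084], 'width': 0.001, 'joint_pos': [0.297, 0.899, -0.14, 1.652, 0.193, 0.604, -0.363]} tip in case frame -0.0027 0.0003 0.087
```

View pics/m3.png

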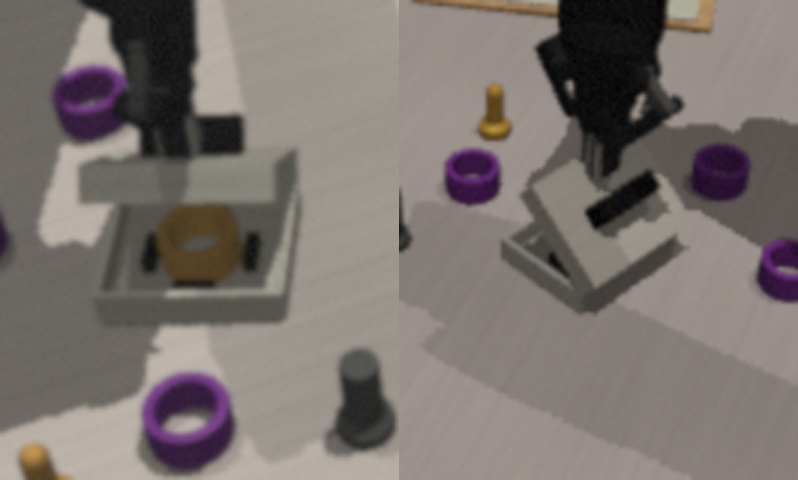

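The lid is turning down under the fingertips (at about (175,150) and (600,175) in the mosaic), the lower half has stayed put, and the cup is inside. Continuing the arc.

```bash
python3 -m jog '[{"linear":[0.005,0.005,0],"angular":[0,0,0],"gripper":0},{"linear":[0.005,0.005,0],"angular":[0,0,0],"gripper":0},{"linear":[0.005,0.004,0],"angular":[0,0,0],"gripper":0},{"linear":[0.005,0.004,0],"angular":[0,0,0],"gripper":0},{"linear":[0.005,0.003,0],"angular":[0,0,0],"gripper":0},{"linear":[0.005,0.003,0],"angular":[0,0,0],"gripper":0},{"linear":[0.005,0.003,0],"angular":[0,0,0],"gripper":0},{"linear":[0.004,0.002,0],"angular":[0,0,0],"gripper":0},{"linear":[0.003,0,0],"angular":[0,0,0],"gripper":0},{"linear":[0,0,0],"angular":[0,0,0],"gripper":0}]'
python3 -m jog '[{"linear":[0.002,0,0],"angular":[0,0,0],"gripper":0},{"linear":[0.002,0,0],"angular":[0,0,0],"gripper":0},{"linear":[0,0,0],"angular":[0,0,0],"gripper":0}]'
```

```text
t: 4.47
tool_pos: [0.5733, -0.1698, 0.1177]
eef_rot: [1.506, 0.985, -1.506]
contact_force: [1.9, -1.0, -2.0]
width: 0.0
t: 4.85
tool_pos: [0.5737, -0.1699, 0.1162]
eef_rot: [1.507, 0.983, -1.504]
contact_force: [-8.0, 1.6, 41.9]
width: -0.003
```

Lid shut: fingertips at z ≈ 43 mm with 42 N down. Lift off, open, and check that the halves stay closed.

```bash
python3 -m jog '[{"linear":[-0.006,0,0],"angular":[0,0,0],"gripper":0},{"linear":[-0.04,0,0],"angular":[0,0,0],"gripper":0},{"linear":[-0.03,-0.01,0],"angular":[0,0,0],"gripper":0.085},{"linear":[0,-0.014,0],"angular":[0,0,0],"gripper":0.085},{"linear":[0,0,0],"angular":[0,0,0],"gripper":0.085},{"linear":[0,0,0],"angular":[0,0,0],"gripper":0.085}]'
python3 - <<'E'
from plan import *
p=np.load("pq.npy")[:4].copy(); p[3]=0
print(state(),"handle",lidpts([[.045,0,.034]],p).round(4))
a=viewer.capture("scene");b=viewer.capture("side");o=[];m=1e-3
for c,u,v in((a,165,235),(b,320,160)):
    big=cv2.resize(c["frame"][:,:,::-1],None,fx=4,fy=4,interpolation=cv2.INTER_CUBIC)
    for z,cl in((22,(0,0,255)),(44,(0,255,0))):
        cv2.polylines(big,[np.round((proj(c,casepts(np.array([[-45,-55,z],[45,-55,z],[45,55,z],[-45,55,z]])*m,p))+.5)*4).astype(int)],True,cl,1)
    cv2.polylines(big,[np.round((proj(c,casepts(np.array([[-9,-30,68],[9,-30,68],[9,30,68],[-9,30,68]])*m,p))+.5)*4).astype(int)],True,(255,255,0),1)
    o.append(big[v*4:v*4+360,u*4:u*4+400])
cv2.imwrite("pics/m4.png",np.hstack(o))
E
```

```text
t: 5.6
tool_pos: [0.5516, -0.1603, 0.1896]
eef_rot: [1.506, 0.986, -1.506]
contact_force: [0.7, 0.0, 0.7]
width: 0.847
{'t': 5.6, 'tool_pos': [0.552, -0.16, 0.19], 'eef_rot': [1.506, 0.986, -1.506], 'contact_force': [0.741, 0.045, 0.653], 'width': 0.847, 'joint_pos': [0.304, 0.859, -0.153, 1.613, 0.183, 0.684, -0.35]} handle [[ 0.5493 -0.1594  0.056 ]]
```

View pics/m4.png

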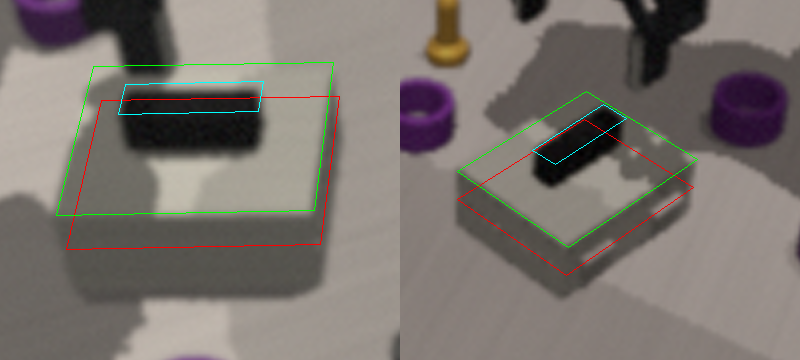

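The halves meet (the overlay of the closed case fits, with the true case perhaps 1–2 mm off), and the handle lies between the open fingers. Descend and grip the handle.

```bash
python3 -m jog '[{"linear":[0.025,-0.001,0],"angular":[0,0,0],"gripper":0.085},{"linear":[0.025,0,0],"angular":[0,0,0],"gripper":0.085},{"linear":[0.02,0,0],"angular":[0,0,0],"gripper":0.085},{"linear":[0,0,0],"angular":[0,0,0],"gripper":0.0},{"linear":[0,0,0],"angular":[0,0,0],"gripper":0.0},{"linear":[0,0,0],"angular":[0,0,0],"gripper":0.0},{"linear":[0,0,0],"angular":[0,0,0],"gripper":0.0},{"linear":[0,0,0],"angular":[0,0,0],"gripper":0.0},{"linear":[0,0,0],"angular":[0,0,0],"gripper":0.0},{"linear":[0,0,0],"angular":[0,0,0],"gripper":0.0}]'
python3 - <<'E'
from plan import *
p,q=np.split(np.load("pq.npy"),[4])
print(state())
D=down(q[2]); S=lambda x,y:np.r_[casepts([[x,y,0]],q)[0,:2],.120]
# approach: 40 mm clear of both stops then near
print(S(-.075,-.095),S(-.050,-.060))
rows([(S(-.085,-.105),D,12)],0)
E
```

```text
t: 6.95
tool_pos: [0.5508, -0.1599, 0.1202]
eef_rot: [1.506, 0.984, -1.505]
contact_force: [4.9, -2.3, 5.9]
width: 0.195
{'t': 6.95, 'tool_pos': [0.551, -0.16, 0.12], 'eef_rot': [1.506, 0.984, -1.505], 'contact_force': [4.942, -2.333, 5.936], 'width': 0.195, 'joint_pos': [0.291, 0.967, -0.127, 1.655, 0.207, 0.532, -0.372]}
[0.53794268 0.13668028 0.12      ] [0.55724384 0.17511809 0.12      ]
{"linear": [0.0, -0.011, -0.021], "angular": [-0.047, 0.0, 0.0], "gripper": 0},
{"linear": [0.0, -0.01, -0.022], "angular": [-0.047, 0.0, 0.0], "gripper": 0},
{"linear": [0.0, -0.009, -0.022], "angular": [-0.047, 0.0, 0.0], "gripper": 0},
{"linear": [0.0, -0.008, -0.022], "angular": [-0.047, 0.0, 0.0], "gripper": 0},
{"linear": [0.0, -0.007, -0.023], "angular": [-0.047, 0.0, 0.0], "gripper": 0},
{"linear": [0.0, -0.006, -0.023], "angular": [-0.047, 0.0, 0.0], "gripper": 0},
{"linear": [0.0, -0.005, -0.023], "angular": [-0.047, 0.0, 0.0], "gripper": 0},
{"linear": [0.0, -0.004, -0.024], "angular": [-0.047, 0.0, 0.0], "gripper": 0},
{"linear": [0.0, -0.003, -0.024], "angular": [-0.047, 0.0, 0.0], "gripper": 0},
{"linear": [0.0, -0.001, -0.024], "angular": [-0.047, 0.0, 0.0], "gripper": 0},
{"linear": [0.0, 0.0, -0.024], "angular": [-0.047, 0.0, 0.0], "gripper": 0},
{"linear": [0.0, 0.001, -0.024], "angular": [-0.047, 0.0, 0.0], "gripper": 0},
```

Handle gripped (17 mm). Slide to a pose about 40–50 mm clear of both stops, turning by 0.57 rad on the way, at half this speed.

```bash
python3 -m jog '[{"linear":[0,-0.006,-0.01],"angular":[-0.024,0,0],"gripper":0},{"linear":[0,-0.005,-0.011],"angular":[-0.024,0,0],"gripper":0},{"linear":[0,-0.005,-0.011],"angular":[-0.024,0,0],"gripper":0},{"linear":[0,-0.005,-0.011],"angular":[-0.024,0,0],"gripper":0},{"linear":[0,-0.005,-0.011],"angular":[-0.024,0,0],"gripper":0},{"linear":[0,-0.004,-0.011],"angular":[-0.024,0,0],"gripper":0},{"linear":[0,-0.004,-0.011],"angular":[-0.024,0,0],"gripper":0},{"linear":[0,-0.004,-0.011],"angular":[-0.024,0,0],"gripper":0},{"linear":[0,-0.004,-0.011],"angular":[-0.024,0,0],"gripper":0},{"linear":[0,-0.003,-0.011],"angular":[-0.024,0,0],"gripper":0},{"linear":[0,-0.003,-0.011],"angular":[-0.024,0,0],"gripper":0},{"linear":[0,0,0],"angular":[0,0,0],"gripper":0}]'
python3 - <<'E'
from plan import *
p,q=np.split(np.load("pq.npy"),[4])
print(state())
D=down(q[2]); S=lambda x,y:np.r_[casepts([[x,y,0]],q)[0,:2],.120]
rows([(S(-.085,-.105),D,12)],0)
a=viewer.capture("scene");b=viewer.capture("side")
cv2.imwrite("pics/m5.png",np.hstack([crop(a,180,180,130,140,3),crop(b,270,130,130,140,3)]))
E
```

```text
t: 8.45
tool_pos: [0.5388, -0.0297, 0.12]
eef_rot: [1.316, 1.137, -1.317]
contact_force: [-0.3, 4.2, 5.9]
width: 0.199
{'t': 8.45, 'tool_pos': [0.539, -0.03, 0.12], 'eef_rot': [1.316, 1.137, -1.317], 'contact_force': [-0.289, 4.159, 5.942], 'width': 0.199, 'joint_pos': [0.069, 0.938, -0.138, 1.779, 0.26, 0.443, -0.396]}
{"linear": [0.0, -0.003, -0.013], "angular": [-0.025, 0.0, 0.0], "gripper": 0},
{"linear": [0.0, -0.002, -0.013], "angular": [-0.025, 0.0, 0.0], "gripper": 0},
{"linear": [0.0, -0.002, -0.013], "angular": [-0.025, 0.0, 0.0], "gripper": 0},
{"linear": [0.0, -0.002, -0.013], "angular": [-0.025, 0.0, 0.0], "gripper": 0},
{"linear": [0.0, -0.001, -0.013], "angular": [-0.025, 0.0, 0.0], "gripper": 0},
{"linear": [0.0, -0.001, -0.013], "angular": [-0.025, 0.0, 0.0], "gripper": 0},
{"linear": [0.0, -0.001, -0.013], "angular": [-0.025, 0.0, 0.0], "gripper": 0},
{"linear": [0.0, 0.0, -0.013], "angular": [-0.025, 0.0, 0.0], "gripper": 0},
{"linear": [0.0, 0.0, -0.013], "angular": [-0.025, 0.0, 0.0], "gripper": 0},
{"linear": [0.0, 0.0, -0.013], "angular": [-0.025, 0.0, 0.0], "gripper": 0},
{"linear": [0.0, 0.001, -0.013], "angular": [-0.025, 0.0, 0.0], "gripper": 0},
{"linear": [0.0, 0.001, -0.013], "angular": [-0.025, 0.0, 0.0], "gripper": 0},
```

View pics/m5.png

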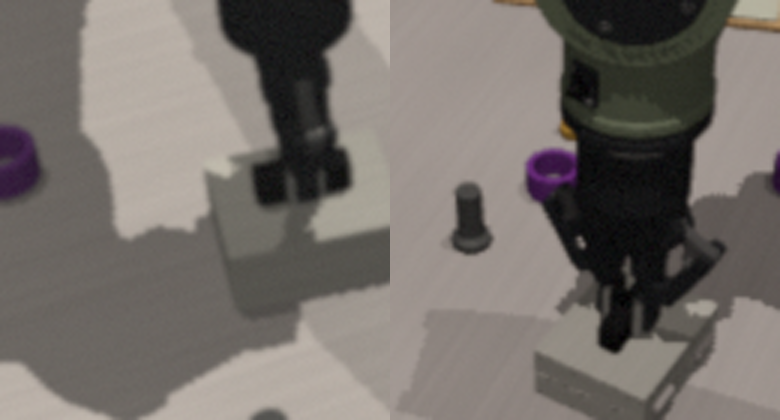

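The case follows the grip, closed and flat (mosaic (300,230) and (640,350)). Continue.

```bash
python3 -m jog '[{"linear":[0,-0.003,-0.013],"angular":[-0.025,0,0],"gripper":0},{"linear":[0,-0.002,-0.013],"angular":[-0.025,0,0],"gripper":0},{"linear":[0,-0.002,-0.013],"angular":[-0.025,0,0],"gripper":0},{"linear":[0,-0.002,-0.013],"angular":[-0.025,0,0],"gripper":0},{"linear":[0,-0.001,-0.013],"angular":[-0.025,0,0],"gripper":0},{"linear":[0,-0.001,-0.013],"angular":[-0.025,0,0],"gripper":0},{"linear":[0,-0.001,-0.013],"angular":[-0.025,0,0],"gripper":0},{"linear":[0,0,-0.013],"angular":[-0.025,0,0],"gripper":0},{"linear":[0,0,-0.013],"angular":[-0.025,0,0],"gripper":0},{"linear":[0,0.001,-0.013],"angular":[-0.025,0,0],"gripper":0},{"linear":[0,0.001,-0.013],"angular":[-0.025,0,0],"gripper":0},{"linear":[0,0,0],"angular":[0,0,0],"gripper":0}]'
python3 - <<'E'
from plan import *
p,q=np.split(np.load("pq.npy"),[4])
print(state(),"seat",casepts([[-.045,-.055,0]],q).round(4))
D=down(q[2]); S=lambda x,y:np.r_[casepts([[x,y,0]],q)[0,:2],.120]
t=np.array(state()["tool_pos"]);d=t[:2]-q[:2];c,s=np.cos(q[2]),np.sin(q[2]);print("in corner",c*d[0]+s*d[1],-s*d[0]+c*d[1])
rows([(S(-.055,-.065),D,4)],0)
a=viewer.capture("scene");b=viewer.capture("side");o=[];m=1e-3
g=[t[0],t[1],Ro.from_rotvec(readout.get_state()["eef_rot"]).as_matrix()[:2,1]]; g=[t[0],t[1],np.arctan2(g[2][1],g[2][0])];print(g)
for c,u,v in((a,290,150),(b,220,235)):
    big=cv2.resize(c["frame"][:,:,::-1],None,fx=3,fy=3,interpolation=cv2.INTER_CUBIC)
    L=lambda P,f,cl:cv2.polylines(big,[np.round((proj(c,casepts(np.array(P)*m,f))+.5)*3).astype(int)],True,cl,1)
    L([[-45,-55,44],[45,-55,44],[45,55,44],[-45,55,44]],g,(0,255,0))
    L([[0,-130,34],[12,-130,34],[12,12,34],[0,12,34]],q,(0,0,255));L([[0,0,34],[0,12,34],[-100,12,34],[-100,0,34]],q,(255,0,255))
    o.append(big[v*3:v*3+420,u*3:u*3+399])
cv2.imwrite("pics/m6.png",np.hstack(o))
E
```

```text
t: 10.05
tool_pos: [0.5319, 0.1142, 0.12]
eef_rot: [1.114, 1.268, -1.114]
contact_force: [-0.2, 4.6, 5.2]
width: 0.199
{'t': 10.05, 'tool_pos': [0.532, 0.114, 0.12], 'eef_rot': [1.114, 1.268, -1.114], 'contact_force': [-0.158, 4.56, 5.16], 'width': 0.199, 'joint_pos': [-0.185, 0.943, -0.162, 1.763, 0.296, 0.461, -0.419]} seat [[0.5614 0.1808 0.    ]]
in corner -0.08437048135039774 -0.11649196751749222
{"linear": [0.0, 0.007, -0.013], "angular": [-0.007, 0.0, 0.0], "gripper": 0},
{"linear": [0.0, 0.007, -0.013], "angular": [-0.007, 0.0, 0.0], "gripper": 0},
{"linear": [0.0, 0.007, -0.013], "angular": [-0.007, 0.0, 0.0], "gripper": 0},
{"linear": [0.0, 0.007, -0.013], "angular": [-0.007, 0.0, 0.0], "gripper": 0},
[np.float64(0.532), np.float64(0.114), np.float64(0.12787457810916802)]
```

View pics/m6.png

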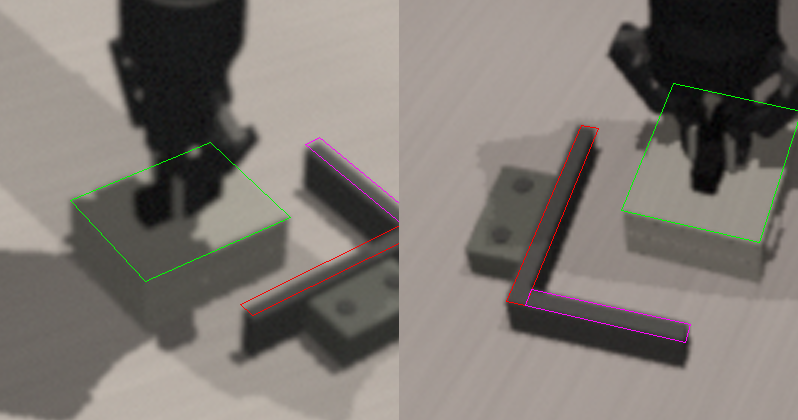

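Overlays agree with the held case and both stops. Approach to about 10 mm from both faces, then creep to the short stop first, since the long one drags.

```bash
cat > st.py <<'E'
from plan import *
q=np.load("pq.npy")[4:]; s=readout.get_state(); t=np.array(s["tool_pos"]);R=Ro.from_rotvec(s["eef_rot"]).as_matrix()
c,sn=np.cos(q[2]),np.sin(q[2]); C=np.array([[c,sn],[-sn,c]])
f=np.array(s["contact_force"]);print("t",round(s["t"],2),"corner xy mm",(C@(t[:2]-q[:2])*1e3).round(1),"z",t[2].round(4),"yaw",np.arctan2(R[1,1],R[0,1]).round(4),"F corner",(C@f[:2]).round(1),f[2].round(1),"Mz",np.array(s["ft_torque"]).round(2),"w",round(s["width"],3),"tilt",R[:,0].round(4))
E
python3 -m jog '[{"linear":[0,0.007,-0.012],"angular":[-0.007,0,0],"gripper":0},{"linear":[0,0.007,-0.012],"angular":[-0.007,0,0],"gripper":0},{"linear":[0,0.007,-0.012],"angular":[-0.007,0,0],"gripper":0},{"linear":[0,0.007,-0.011],"angular":[-0.006,0,0],"gripper":0},{"linear":[0,0,0],"angular":[0,0,0],"gripper":0},{"linear":[0,0,0],"angular":[0,0,0],"gripper":0}]'; python3 st.py
python3 -m jog '[{"linear":[0,0,-0.002],"angular":[0,0,0],"gripper":0},{"linear":[0,0,-0.002],"angular":[0,0,0],"gripper":0},{"linear":[0,0,0],"angular":[0,0,0],"gripper":0}]'; python3 st.py
```

```text
t: 10.9
tool_pos: [0.5536, 0.1642, 0.12]
eef_rot: [1.095, 1.279, -1.094]
contact_force: [0.7, 4.8, 3.7]
width: 0.196
t 10.9 corner xy mm [-55.3 -70.2] z 0.12 yaw 0.1545 F corner [1.5 4.6] 3.7 Mz [ 1.01  0.18 -0.04] w 0.196 tilt [-2.e-04  9.e-04 -1.e+00]
t: 11.28
tool_pos: [0.5531, 0.1663, 0.1199]
eef_rot: [1.094, 1.277, -1.097]
contact_force: [1.8, -4.8, 6.2]
width: 0.191
t 11.28 corner xy mm [-55.4 -68.1] z 0.1199 yaw 0.1531 F corner [ 1.1 -5.1] 6.2 Mz [-0.99 -0.02 -0.02] w 0.191 tilt [-4.e-04 -2.e-03 -1.e+00]
```

```bash
for i in 1 2 ; do python3 -m jog '[{"linear":[0,0,-0.002],"angular":[0,0,0],"gripper":0},{"linear":[0,0,-0.002],"angular":[0,0,0],"gripper":0},{"linear":[0,0,0],"angular":[0,0,0],"gripper":0}]' >/dev/null; python3 st.py; done
```

```text
t 11.65 corner xy mm [-55.4 -64.2] z 0.12 yaw 0.1531 F corner [ 0.6 -5.1] 7.3 Mz [-1.01  0.11  0.06] w 0.197 tilt [-5.0e-04 -2.1e-03 -1.0e+00]
t 12.03 corner xy mm [-55.5 -60.1] z 0.12 yaw 0.1531 F corner [ 0.1 -5.5] 6.9 Mz [-1.05  0.17  0.03] w 0.195 tilt [-5.0e-04 -2.1e-03 -1.0e+00]
```

```bash
for i in 1 2 3; do python3 -m jog '[{"linear":[0,0,-0.001],"angular":[0,0,0],"gripper":0},{"linear":[0,0,-0.001],"angular":[0,0,0],"gripper":0},{"linear":[0,0,0],"angular":[0,0,0],"gripper":0}]' >/dev/null; python3 st.py; done
```

```text
t 12.4 corner xy mm [-55.5 -58.3] z 0.1199 yaw 0.1529 F corner [-0.3 -6.1] 6.0 Mz [-1.22  0.02  0.05] w 0.193 tilt [-6.0e-04 -2.3e-03 -1.0e+00]
t 12.78 corner xy mm [-55.4 -56.8] z 0.12 yaw 0.1527 F corner [ 0.9 -9.2] 7.3 Mz [-1.74 -0.13  0.16] w 0.194 tilt [-3.0e-04 -2.9e-03 -1.0e+00]
t 13.15 corner xy mm [-55.2 -56.4] z 0.12 yaw 0.1519 F corner [  2.9 -19. ] 10.2 Mz [-3.5  -0.67  0.45] w 0.194 tilt [ 1.0e-04 -5.2e-03 -1.0e+00]
```

Short stop reached at y ≈ −57 (−19 N), with the moment hinting that the case needs a little positive yaw. Ease y by 1 mm and creep onto the long stop.

```bash
python3 -m jog '[{"linear":[0,0.003,0.001],"angular":[0,0,0],"gripper":0},{"linear":[0,0.002,0],"angular":[0,0,0],"gripper":0},{"linear":[0,0,0],"angular":[0,0,0],"gripper":0}]' >/dev/null; python3 st.py; for i in 1 2 3; do python3 -m jog '[{"linear":[0,0.001,0],"angular":[0,0,0],"gripper":0},{"linear":[0,0.001,0],"angular":[0,0,0],"gripper":0},{"linear":[0,0,0],"angular":[0,0,0],"gripper":0}]' >/dev/null; python3 st.py; done
```

```text
t 13.53 corner xy mm [-52.5 -56.2] z 0.1195 yaw 0.1536 F corner [-14.3 -11.9] 14.4 Mz [-2.74  3.38  0.89] w 0.195 tilt [-0.006  -0.0056 -1.    ]
t 13.9 corner xy mm [-50.8 -56.2] z 0.1195 yaw 0.1539 F corner [-17.6 -10.7] 16.3 Mz [-2.76  3.99  0.89] w 0.195 tilt [-0.0066 -0.0057 -1.    ]
t 14.28 corner xy mm [-48.8 -56.1] z 0.1195 yaw 0.154 F corner [-17.6 -11. ] 17.5 Mz [-2.75  3.99  0.93] w 0.198 tilt [-0.0067 -0.0057 -1.    ]
t 14.65 corner xy mm [-46.8 -56.1] z 0.1195 yaw 0.1538 F corner [-17.7 -10.4] 16.5 Mz [-2.7   3.98  0.97] w 0.199 tilt [-0.0066 -0.0056 -1.    ]
```

```bash
for i in 1 2 3 ; do python3 -m jog '[{"linear":[0,0.001,0],"angular":[0,0,0],"gripper":0},{"linear":[0,0.0005,0],"angular":[0,0,0],"gripper":0},{"linear":[0,0,0],"angular":[0,0,0],"gripper":0}]' >/dev/null; python3 st.py; done
```

```text
t 15.03 corner xy mm [-45.4 -56.1] z 0.1195 yaw 0.1539 F corner [-17.1 -11.3] 17.2 Mz [-2.74  4.07  0.85] w 0.194 tilt [-0.0068 -0.0057 -1.    ]
t 15.4 corner xy mm [-43.9 -56.1] z 0.1195 yaw 0.1539 F corner [-18.1 -10.5] 17.4 Mz [-2.62  4.02  0.9 ] w 0.191 tilt [-0.0068 -0.0057 -1.    ]
t 15.78 corner xy mm [-42.3 -56.1] z 0.1195 yaw 0.1538 F corner [-17.5 -11. ] 17.7 Mz [-2.68  4.03  0.89] w 0.198 tilt [-0.0067 -0.0056 -1.    ]
```

```bash
for i in 1 2 3 ; do python3 -m jog '[{"linear":[0,0.001,0],"angular":[0,0,0],"gripper":0},{"linear":[0,0.0005,0],"angular":[0,0,0],"gripper":0},{"linear":[0,0,0],"angular":[0,0,0],"gripper":0}]' >/dev/null; python3 st.py; done
python3 - <<'E'
from h import *
a=viewer.capture("scene");b=viewer.capture("side")
cv2.imwrite("pics/m7.png",np.hstack([crop(a,335,170,100,110,4),crop(b,240,270,100,110,4)]))
E
```

```text
t 16.15 corner xy mm [-40.9 -56.1] z 0.1195 yaw 0.1539 F corner [-18.1 -11.1] 17.5 Mz [-2.63  4.09  0.89] w 0.193 tilt [-0.0068 -0.0056 -1.    ]
t 16.52 corner xy mm [-40.6 -56. ] z 0.1195 yaw 0.1541 F corner [-28.2 -10.9] 26.0 Mz [-2.96  6.25  0.89] w 0.194 tilt [-0.0098 -0.0066 -0.9999]
t 16.9 corner xy mm [-40.3 -56. ] z 0.1194 yaw 0.1543 F corner [-39.3 -11.4] 34.8 Mz [-3.35  8.36  0.89] w 0.194 tilt [-0.0129 -0.0076 -0.9999]
```

View pics/m7.png

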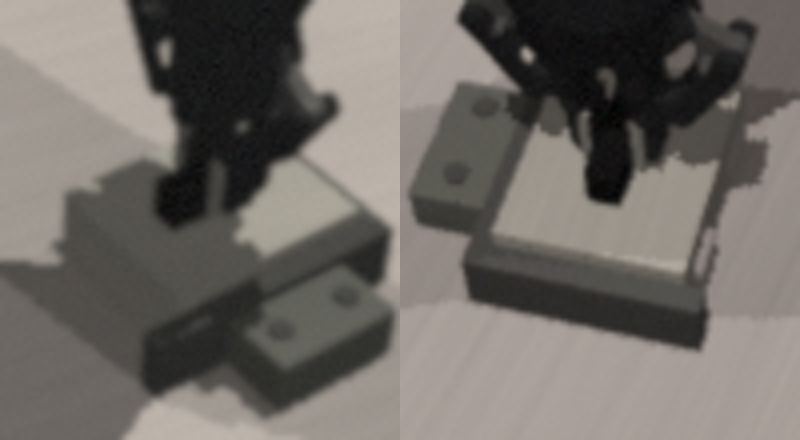

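Both stops are touched: the case sits in the corner in both views, its force on the long stop centred. Ease x and the down force slightly, firm up y, then x again.

```bash
python3 -m jog '[{"linear":[-0.001,-0.0015,0],"angular":[0,0,0],"gripper":0},{"linear":[0,0,0],"angular":[0,0,0],"gripper":0}]' >/dev/null; python3 st.py; for i in 1 2; do python3 -m jog '[{"linear":[0,0,-0.001],"angular":[0,0,0],"gripper":0},{"linear":[0,0,-0.0005],"angular":[0,0,0],"gripper":0},{"linear":[0,0,0],"angular":[0,0,0],"gripper":0}]' >/dev/null; python3 st.py; done;  python3 -m jog '[{"linear":[0,0.001,0],"angular":[0,0,0],"gripper":0},{"linear":[0,0.0005,0],"angular":[0,0,0],"gripper":0},{"linear":[0,0,0],"angular":[0,0,0],"gripper":0}]' >/dev/null; python3 st.py
```

```text
t 17.25 corner xy mm [-40.6 -56. ] z 0.1196 yaw 0.1543 F corner [-23.9  -9.4] 8.3 Mz [-2.61  5.    0.9 ] w 0.194 tilt [-0.01   -0.0064 -0.9999]
t 17.62 corner xy mm [-40.5 -55.8] z 0.1197 yaw 0.1534 F corner [-24.2 -17.3] 10.7 Mz [-4.09  4.9   0.99] w 0.198 tilt [-0.01   -0.0085 -0.9999]
t 18.0 corner xy mm [-40.5 -55.6] z 0.1197 yaw 0.1526 F corner [-23.5 -24.3] 12.6 Mz [-5.59  4.72  1.05] w 0.191 tilt [-0.01   -0.0105 -0.9999]
t 18.38 corner xy mm [-40.3 -55.6] z 0.1196 yaw 0.1528 F corner [-35.4 -24.7] 21.7 Mz [-5.92  6.89  0.95] w 0.198 tilt [-0.0132 -0.0115 -0.9998]
```

```bash
python3 - <<'E'
from h import *
a=viewer.capture("scene");b=viewer.capture("side");w=viewer.capture("wrist")
x=np.vstack([crop(a,345,195,95,75,4),crop(b,250,300,95,75,4)])
y=cv2.resize(w["frame"][:,:,::-1],(400,300)); y=np.vstack([y,crop(b,252,318,80,60,5)])
cv2.imwrite("pics/m8.png",np.hstack([x,y]))
E
```

```text
(no output)
```

View pics/m8.png

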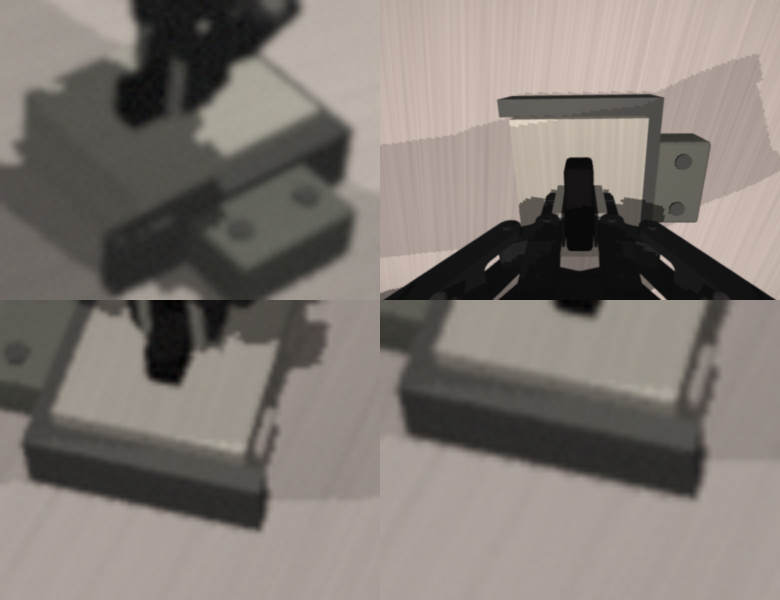

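The wrist view shows the case in the corner with the stops along both edges; the lower half is hidden there. One enlarged wrist crop to check the yaw and the gaps.

```bash
python3 - <<'E'
from h import *
w=viewer.capture("wrist")
cv2.imwrite("pics/m9.png",crop(w,180,145,260,170,3))
E
```

```text
(no output)
```

View pics/m9.png

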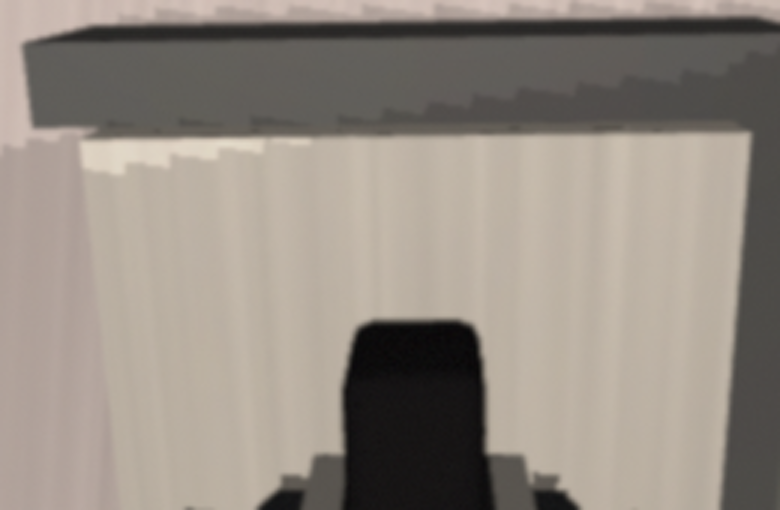

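```bash
python3 - <<'E'
from h import *
w=viewer.capture("wrist")
f=lambda l:np.array(l)/3.+[180,145]-.33
for n,l,z in(("lid rear-left edge",[[85,138],[750,130]],.044),("stop inner",[[35,127],[740,123]],.034),("stop outer",[[100,28],[750,18]],.034),("lid front",[[750,130],[722,505]],.044)):
    P=ground(w,f(l),z);d=P[1]-P[0];print(n,P[:,:2].round(4).tolist(),np.arctan2(d[1],d[0]).round(4),np.linalg.norm(d).round(4))
E
python3 -m jog '[{"linear":[0,0,0],"angular":[-0.008,0,0],"gripper":0},{"linear":[0,0,0],"angular":[0,0,0],"gripper":0},{"linear":[0,0,0],"angular":[0,0,0],"gripper":0}]' >/dev/null; python3 st.py
```

```text
lid rear-left edge [[0.5124, 0.2274], [0.5997, 0.2422]] 0.1674 0.0886
stop inner [[0.5022, 0.2256], [0.6012, 0.2417]] 0.1609 0.1002
stop outer [[0.5106, 0.2409], [0.599, 0.2559]] 0.1688 0.0897
lid front [[0.5997, 0.2422], [0.6094, 0.1871]] -1.3957 0.0559
t 19.0 corner xy mm [-40.2 -55.6] z 0.1196 yaw 0.1602 F corner [-35.7 -24.1] 21.4 Mz [-5.92  6.88  0.62] w 0.195 tilt [-0.0132 -0.0114 -0.9998]
```

Lid edges (yaw 0.167–0.175) and stop edges (0.161–0.169) agree within measuring error. The tool yaw was a little short; relieve the rest of the moment.

```bash
python3 -m jog '[{"linear":[0,0,0],"angular":[-0.012,0,0],"gripper":0},{"linear":[0,0,0],"angular":[0,0,0],"gripper":0},{"linear":[0,0,0],"angular":[0,0,0],"gripper":0}]' >/dev/null; python3 st.py
python3 -m jog '[{"linear":[0,0,0],"angular":[0,0,0],"gripper":0},{"linear":[0,0,0],"angular":[0,0,0],"gripper":0},{"linear":[0,0,0],"angular":[0,0,0],"gripper":0},{"linear":[0,0,0],"angular":[0,0,0],"gripper":0},{"linear":[0,0,0],"angular":[0,0,0],"gripper":0},{"linear":[0,0,0],"angular":[0,0,0],"gripper":0}]' >/dev/null; python3 st.py
python3 - <<'E'
from h import *
a=viewer.capture("scene");b=viewer.capture("side");w=viewer.capture("wrist")
cv2.imwrite("pics/m10.png",np.vstack([np.hstack([crop(a,120,180,266,200,1.5),crop(b,245,290,100,75,4)[:300,:400]]),np.hstack([crop(w,180,145,266,200,1.5),crop(a,345,195,100,75,4)])])[:600,:800])
E
```

```text
t 19.38 corner xy mm [-40.2 -55.7] z 0.1196 yaw 0.1713 F corner [-36. -24.] 21.4 Mz [-5.91  6.85 -0.1 ] w 0.196 tilt [-0.0132 -0.0113 -0.9998]
t 20.12 corner xy mm [-40.2 -55.7] z 0.1196 yaw 0.1713 F corner [-35.4 -23.7] 21.4 Mz [-5.9   6.87 -0.08] w 0.198 tilt [-0.0132 -0.0113 -0.9998]
```

View pics/m10.png

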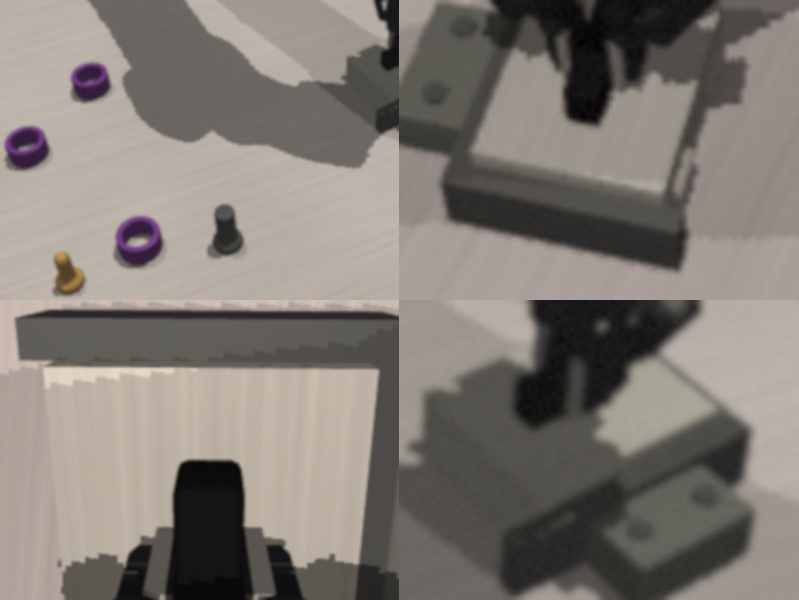

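The moment is now about zero and the forces are steady. The case is in the corner, parallel to the stops, and no cup is left where the case started. The purple rings, tappet and bulb are untouched. Handing in.

```bash
python3 -c "
from station import order; print(order.finish_job())"
```

```text
the job is handed in; nothing more can be done
None
```

The case is closed and held pressed into the tag reader's corner, and the job was handed in at about 20 s of the 72 s allowed. I pushed the lid shut with the closed fingertips (about 42 N down at the end). I then gripped the handle, slid and turned the case over the counter, and seated it on the short stop first, then on the long one.

**Last checks**
- **Hold:** the case presses on the long stop with about 35 N and on the short stop with about 24 N, and the tool bears down with about 21 N. The yaw moment was near zero, and all of it was steady over the last 0.75 s.
- **Alignment:** before I turned the tool another 0.02 rad to relieve the yaw moment, the lid edges read 0.167–0.175 rad in the wrist view and the stop edges 0.161–0.169 rad. They agree to within what I could measure.
- **Lid:** the fingertips reached lid height when I pushed it shut, and the closed outline matched both views then. The lid's rim looks even along the stop in the last pictures.
- **Other parts:** the purple rings, tappet and bulb show no sign of having been moved in the last picture. The washers were outside that crop, well away from the path.

**Disagreed or not confirmed**
- My first camera fit of the corner was about 4–5 mm off in x compared with where contact came; the later wrist view agreed with the contact.
- Pressing tilted the tool by about 0.013 rad.
- The cup was seen inside the case before closing. It could not be seen afterwards, and none was left on the counter where the case had stood.
- I could not see the front seam behind the stops at the end.

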